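Charge the bench mill with grinding balls

ROBOT

A 6-joint arm with a two-finger parallel gripper is mounted at the origin on the work surface. World frame = base frame: x ahead of the robot, y to its left, z up, the work surface at z = 0. Lengths are in mm, angles in rad, forces in N, time in s.
With the tool pointing down it reaches from about 325 to 775 mm from the base axis. Payload 9.3 kg.
Tool frame: the origin (TCP) lies midway between the tips of the shut fingers; the grasp point (between the pads) lies 19 mm behind it (r.hold_point_z is the distance from the TCP to the grasp point, in mm); z points along the fingers, y is the line along which they close (so a half turn about z gives the same grasp; the last joint's range is limited). The gripper opens to 85 mm and grips with 20 to 120 N. Pads are 22 mm wide; open, the fingers measure 114 mm over their backs; the gripper's body (76 mm by 85 mm) begins 54 mm behind the grasp point. The pads swing forward as they close: fully open they stand 13 mm farther back than shut.
Start: joints at [-1.338, 0.259, 0.021, 1.334, 0, 1.418], TCP at [206.958, -509.573, 231.279] pointing down, gripper open.
Joint ranges: [-3.04, 3.04], [-0.91, 1.82], [-1.04, 1.36], [-1.92, 1.95], [-1.52, 1.45], [-3.14, 3.14]. Speed limits (rad/s): [2.22, 2.22, 2.79, 3.14, 3.14, 3.14].

INTERFACE

Orientations are given as a rotation vector (axis times angle).
In Python, from plant import r, viewer, order gives the robot as it stands.
- The arm moves only by the tool jog_arm, never from a script. Its argument "motion" is a list of rows, each a list of 5 numbers: the shift along the tool's x, y, z in m, then the turn about the tool's z in rad, then the opening, from -1 (shut) to 1 (fully open). A call has 1 to 20 rows; each row shifts and turns the commanded pose from where the row before left it, along the tool's axes as they then stand; what a row does not reach is not made up. A row lasts 1/8 s, in which the tool goes at most 62.5 mm and 10.7 degrees, less where a joint would pass 70% of its speed; a pose out of reach is approached as far as the arm can. A call with a gripper value outside its range is refused whole. The fingers move at their own pace and stop on an object; "grip_force" is the grip in N (left out, the last holds). Time passes only in rows, so rows that do not move let the fingers close. It gives the time, the measured TCP pose, the force, the opening and the grip force at its end, in the units of the state.
- r.observe(): the state, without advancing time (a new reading comes with each control period).
- viewer.snapshot(name): name is "scene" or "side" or "wrist"; returns (picture, depth): 480x640x3 uint8, blue, green, red; 480x640 float32, mm along the optical axis (not along the pixel's ray), 0 where there is no reading.
- viewer.calibration(name): a dict with "intrinsics" (3x3 intrinsics, pixels), "world_to_cam" (4x4, takes a point from world to camera coordinates). Camera axes: x right, y down, z forward; pixel columns grow to the right and rows downward; lengths in mm; the calibration is good to about 2 mm. A picture is of the moment at which its call begins: read the wrist's pose just before it. calibration takes no time and is no camera call; for the wrist camera it gives the pose at the moment of the call.
- order.hand_in(): hands the job in; it is judged then, once.
The state is a dict: "clock": time; "q": joint angles; "qvel": joint speeds; "joint_torque": joint torques, N m; "tool_pos": TCP position; "tcp_rot": TCP orientation; "force": force on the tool from outside, world axes, zero at the start; "ft_torque": the same for the moment, N m; "grip_width": opening from 0.0 (shut) to 1.0 (fully open); "finger_force": force on a finger pad.
Only numpy, scipy, OpenCV 4.12 (cv2) and the standard library are available. Lean on these libraries where they do the work, as an engineer would, in place of code of your own. Each camera call takes 0.05 s, during which the arm holds its last target. There are 200 camera calls.

TASK

Take the blue pouring cup from under the magnifier lamp and pour all eight steel balls from it into the well of the small white mill, then shut the mill's black lid fully. Leave the empty cup standing upright on the lamp's foot or on the bench, and do not disturb the wash bottle, the vial or the screwdriver.

Things in the scene. Friction and masses are not known exactly. Their poses are not given: they have to be found in the camera images.
- cup: Open blue metal cup holding the balls, loose, on the lamp's foot plate. Origin: centre of its underside; z up, x to the pouring lip. Base 53 x 53 mm, 60 mm high, walls and floor 3 mm, 0.1 to 0.2 kg. Flat parallel upright sides at y = +-26.5 mm (grip here, 53 mm wide); upright back at x = -26.5 mm; the front wall leans out 30 degrees as a chute with side cheeks.
- cup_lip (a point): Middle of the cup's pouring edge: in the cup's frame 61 mm towards x and 60 mm up.
- lamp: Fixed magnifier lamp. Origin: on the bench, within 10 mm of the cup's axis; x points away from the robot, as the cup's lip does (within 0.2 rad). Black foot 12 mm thick, x -55 to 115, y +-80 mm. Ring head 164 mm across, centred at x = 79 mm, 213 to 243 mm up: it overhangs the cup, blocking a gripper from straight above; the -x side is free. Post, 20 mm thick, at x 100, y 72 mm.
- mill: Small white bench ball mill, fixed. Origin: on the bench under the centre of its square well; z up. Housing x -130 to 70 mm, y +-70 mm, 70 mm high around the well; lower control panel with black knob (59 mm high) at x -130 to -70 mm. Open well 100 x 100 mm inside, floor 20 mm above the bench, rim at 70 mm.
- well (a point): Centre of the floor of the mill's well, 50 mm below the rim.
- lid (a joint): Angle of the mill's black lid, rad: 0 = fully shut on the rim, 1.57 upright, 1.95 = open as far as it goes, leaning outward. The hinge is stiff: the lid stays where it is left. Plate 126 mm (mill x) by 130 mm (from the hinge) by 8 mm, with an orange tab 40 mm wide reaching 15 mm beyond the free edge.
- lid_hinge (a point): Middle of the lid's hinge line, which runs along the mill's x on its +y side, 70 mm from the well's centre and 70 mm above the bench. Turns with the lid.
- lid_edge (a point): Middle of the lid's free edge, on its outer face (the upper face when shut), 130 mm from the hinge and 8 mm off the lid's inner plane.
- wash_bottle: Bystander: white wash bottle, 56 mm diameter, 150 mm tall, loose. Origin: centre of its underside.
- vial: Bystander: small amber vial with white cap, 30 mm diameter, 60 mm tall, loose. Origin: centre of its underside.
- screwdriver: Bystander: red-handled screwdriver, 150 mm long, lying along its x axis, loose. Origin: underside at its middle.
- ball0_center (a point): Centre of steel grinding ball 1 of 8: 14 mm diameter, 11.5 g, loose, in the cup at the start.
- ball1_center (a point): Centre of steel grinding ball 2 of 8: 14 mm diameter, 11.5 g, loose, in the cup at the start.
- ball2_center (a point): Centre of steel grinding ball 3 of 8: 14 mm diameter, 11.5 g, loose, in the cup at the start.
- ball3_center (a point): Centre of steel grinding ball 4 of 8: 14 mm diameter, 11.5 g, loose, in the cup at the start.
- ball4_center (a point): Centre of steel grinding ball 5 of 8: 14 mm diameter, 11.5 g, loose, in the cup at the start.
- ball5_center (a point): Centre of steel grinding ball 6 of 8: 14 mm diameter, 11.5 g, loose, in the cup at the start.
- ball6_center (a point): Centre of steel grinding ball 7 of 8: 14 mm diameter, 11.5 g, loose, in the cup at the start.
- ball7_center (a point): Centre of steel grinding ball 8 of 8: 14 mm diameter, 11.5 g, loose, in the cup at the start.
There are look-alikes about, which are no part of the job. There is more than one size of the cup; the job needs the middle-sized.

How it is judged (in metres and radians):
On the way, in this order (a step that is already met when the one before it is completed fails the run):
1. the cup is carried over the mill's well (horizontal distance between cup and well below 0.16 m and height (world z) of cup above 0.075 m), for 0.05 s.
2. all eight balls lie in the well (horizontal distance between each of ball0_center, ball1_center, ball2_center, ball3_center, ball4_center, ball5_center, ball6_center, ball7_center and well below 0.068 m and height (world z) of each of ball0_center, ball1_center, ball2_center, ball3_center, ball4_center, ball5_center, ball6_center, ball7_center below 0.06 m), for 0.2 s.
3. the lid is fully shut (value of joint lid below 0.06 rad), for 0.2 s.
At the end, for the whole second after the job is handed in: All eight balls are inside the mill's well (within 68 mm of its centre line, below its rim), the lid is shut to within 0.06 rad, and the cup stands still, upright within 0.1 rad, on the bench or on the lamp's foot plate (underside lower than 20 mm) (all of step 2 and value of joint lid below 0.06 rad and angle between cup's own z axis and vertical below 0.1 rad and height (world z) of cup below 0.02 m and linear speed of cup below 0.02 m/s); the robot touches nothing.
It fails at once if the wash bottle is shifted by more than 30 mm (distance of wash_bottle from where it was at the start of the episode above 0.03 m).
It fails at once if the vial is shifted by more than 30 mm (distance of vial from where it was at the start of the episode above 0.03 m).
It fails at once if the screwdriver is shifted by more than 30 mm (distance of screwdriver from where it was at the start of the episode above 0.03 m).
It fails at once if the wash bottle is tipped over (angle between wash_bottle's own z axis and vertical above 0.5 rad).
It fails at once if the vial is tipped over (angle between vial's own z axis and vertical above 0.5 rad).
It also fails if it takes over 72 s, if anything falls off the work surface, if the arm or the gripper's body presses on something with over 40 N, if the wrist force passes 120 N, or if a joint passes its speed limit or range.

## Working session

There is one attempt and no reset: what is moved stays moved. The work goes in short steps, Python scripts to look and compute and a tool call to move; the robot and the scene stay as the last step left them, time stands still between calls to the robot, and variables do not carry over. Pictures are saved under pics/ and viewed, at most 10 in all, crops included, and the job is handed in when it is done.

Besides the shell and the picture viewer there is one more tool, called after "Request:" as name(argument=value, ...) on one line, values as JSON. jog_arm: Moves the arm, as the interface text tells. Its arguments: {"type":"object","properties":{"motion":{"type":"array","items":{"type":"array","items":{"type":"number"}}},"grip_force":{"type":"number"}},"required":["motion"]}

```bash
ls; mkdir -p pics
python3 - <<'E'
from plant import r, viewer, order
import cv2,numpy as np
o=r.observe(); print(o['clock'],o['tool_pos'],o['tcp_rot'],r.hold_point_z)
for n in ['scene','side']:
    p,d=viewer.snapshot(n); cv2.imwrite(f'pics/{n}0.png',p); np.save(f'pics/{n}0.npy',d)
    c=viewer.calibration(n); np.savez(f'pics/{n}cal.npz',K=c['intrinsics'],T=c['world_to_cam']); print(np.linalg.inv(c['world_to_cam'])[:3,3])
E
```

```text
pics
0.0 [ 206.89129292 -509.2925429   230.65610459] [-3.08198037e+00 -6.01954373e-01  9.14112113e-05] 18.700000000000003
[1259.83382748 -197.43797167  730.12639429]
[ 429.8632347  -782.04530996  705.83352831]
```

View pics/scene0.png

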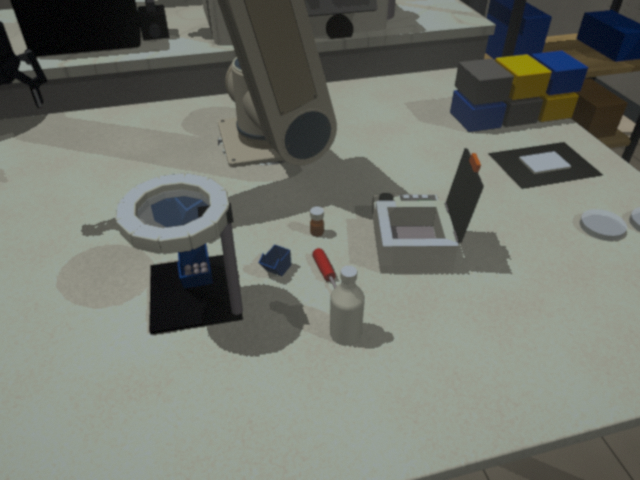

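View pics/side0.png

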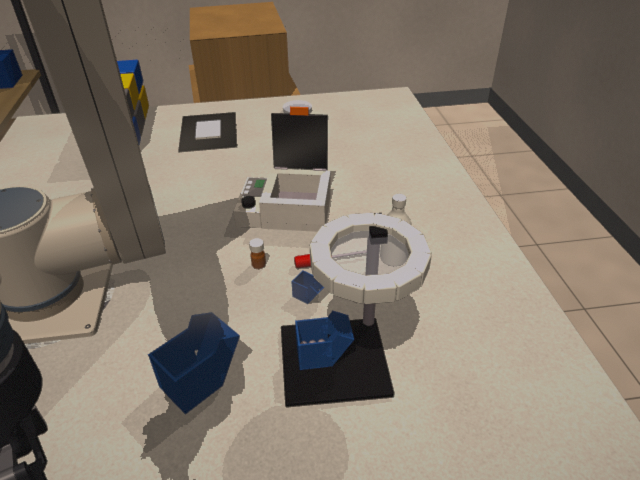

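Both views show the middle cup on the black foot: side about (323,343), scene about (195,268). The large cup is at side (195,360) and the small one at (307,287). The mill is at side (297,200) with its lid open. The vial is at side (258,255), the screwdriver at (303,260) and the bottle at (398,240).

```bash
cat > h.py <<'E'
import numpy as np,cv2
def ray(n,uv,z):
    c=np.load(f'pics/{n}cal.npz'); K,T=c['K'],c['T']; Ti=np.linalg.inv(T)
    d=Ti[:3,:3]@np.linalg.solve(K,[uv[0],uv[1],1]); o=Ti[:3,3]
    return o+d*(z-o[2])/d[2]
def cloud(n,d):
    c=np.load(f'pics/{n}cal.npz'); K,T=c['K'],c['T']; v,u=np.indices(d.shape)
    p=np.stack([(u-K[0,2])/K[0,0]*d,(v-K[1,2])/K[1,1]*d,d,np.ones_like(d)],-1)
    return (p@np.linalg.inv(T).T)[...,:3]
E
python3 - <<'E'
from h import *
np.set_printoptions(precision=1,suppress=True)
for n in ['side','scene']:
    im=cv2.imread(f'pics/{n}0.png'); d=np.load(f'pics/{n}0.npy'); P=cloud(n,d)
    hsv=cv2.cvtColor(im,cv2.COLOR_BGR2HSV); h,s,v=cv2.split(hsv)
    inb=(P[...,0]>150)&(P[...,0]<1000)&(abs(P[...,1])<650)&(d>0)
    ms={'blue':(h>100)&(h<125)&(s>100)&(v>30)&(P[...,2]>5)&(P[...,2]<110),
     'red':(h<6)&(s>150)&(P[...,2]<60),'amber':(h>3)&(h<20)&(s>110)&(P[...,2]<80)&(P[...,2]>8)&(P[...,0]>300),
     'foot':(v<60)&(abs(P[...,2]-12)<5),'dark lid':(v<60)&(P[...,2]>75)&(P[...,2]<230),'orange':(h<15)&(s>150)&(P[...,2]>100),
     'rim70':(abs(P[...,2]-70)<4)&(s<80)&(v>100),'bottle':(P[...,2]>70)&(P[...,2]<140)&(s<80)&(v>90)}
    for k,m in ms.items():
        N,L,S,C=cv2.connectedComponentsWithStats((m&inb).astype(np.uint8))
        for i in range(1,N):
            if S[i,4]>60:
                q=P[L==i]; rc=cv2.minAreaRect(q[:,:2].astype(np.float32))
                print(n,k,C[i],S[i,4],'lo',np.percentile(q,2,axis=0),'hi',np.percentile(q,98,axis=0),'rect',np.array(rc[0]),np.array(rc[1]),round(rc[2],1))
E
```

```text
side blue [322.7 340.3] 2495 lo [ 465.4 -255.6   14.6] hi [ 549.8 -202.2   81.3] rect [ 514.6 -210.2] [95.7 99. ] 87.4
side blue [193.9 364.2] 4750 lo [ 247.  -298.9    7.3] hi [ 363.9 -193.1   90.7] rect [ 307.1 -237.3] [119.5  75.6] 37.6
side red [302.4 260.6] 172 lo [486.5  -4.1  11.5] hi [515.6  14.7  28.4] rect [501.3   6.6] [31.6 22.3] 3.8
side amber [257.9 259.2] 193 lo [401.   10.5   9. ] hi [426.1  22.7  42.8] rect [414.1  16.6] [27.  16.7] 4.3
side foot [338.1 369.9] 5778 lo [ 441.8 -317.4    9.8] hi [ 604.5 -167.5   15.9] rect [ 523.8 -237.3] [162.3 168.5] 87.2
side foot [186.7 364.7] 135 lo [ 261.5 -230.8    7. ] hi [ 304.6 -201.3   16.8] rect [ 280.9 -214.5] [51.8 12.2] 28.0
side foot [197.9 395.3] 250 lo [ 250.5 -300.6    7.2] hi [ 341.6 -253.2   16.8] rect [ 295.6 -254.7] [79.7 61.2] 36.5
side dark lid [299.6 140.6] 2824 lo [474.4 256.6  79.5] hi [587.9 294.6 197.8] rect [530.3 275. ] [ 26.1 122.6] 74.9
side dark lid [182.3 334.2] 301 lo [ 246.7 -242.5   75.1] hi [ 320.2 -184.6   95.4] rect [ 284.8 -212.6] [101.    4.9] 38.1
side dark lid [199.8 360.7] 379 lo [ 246.7 -
[... 1337 characters left out ...]
] 14.5
scene dark lid [463.4 195.5] 1650 lo [478.8 256.2  77.6] hi [593.7 293.6 197.7] rect [535.6 276.6] [ 21.3 124.4] 75.4
scene dark lid [229.2 262. ] 535 lo [ 599.2 -176.8   77.1] hi [ 608.8 -161.   199.2] rect [ 604.2 -170. ] [19.  10.6] 70.5
scene orange [474.6 160.4] 69 lo [518.9 280.3 202.5] hi [552.2 292.7 214.5] rect [536.4 286.4] [ 7.6 36.3] 76.2
scene rim70 [415.3 224.8] 1704 lo [435.6 122.7  67. ] hi [589.2 273.1  72.1] rect [511.4 199.7] [141.1 146.2] 75.6
scene bottle [383.8 205.5] 65 lo [430.2 142.   70.1] hi [467.6 178.4  72.1] rect [453.1 160.3] [33.3 43. ] 74.6
scene bottle [347.4 299.8] 1015 lo [679.7 -21.3  71.4] hi [715.5  27.5 136.5] rect [695.8   1.9] [54.6 41.2] 62.9
```

Request:
jog_arm(motion=[[0,0,-0.06,0,1],[0,0,-0.06,0,1],[0,0,-0.06,0,1],[0,0,-0.06,0,1],[0,0,-0.06,0,1],[0,0,-0.06,0,1]])

```text
clock: 0.85
tool_pos: [197.7, -485.7, 508.6]
tcp_rot: [2.99, 0.584, 0.009]
force: [0.5, 0.1, -0.1]
grip_width: 1.0
finger_force: 0.0
```

Request:
jog_arm(motion=[[0,0,-0.06,0,1],[0,0,-0.06,0,1],[0,0,-0.06,0,1],[0,0,-0.06,0,1]])

```text
clock: 1.35
tool_pos: [180.1, -429.1, 593.6]
tcp_rot: [2.813, 0.549, 0.02]
force: [-0.1, -0.2, 0.1]
grip_width: 1.001
finger_force: 0.0
```

```bash
cat > st.py <<'E'
from plant import r
import numpy as np
from scipy.spatial.transform import Rotation as R
np.set_printoptions(precision=3,suppress=True)
o=r.observe(); M=R.from_rotvec(o['tcp_rot']).as_matrix()
print(o['clock'],'q',np.array(o['q']),'p',np.array(o['tool_pos']).round(1),'x',M[:,0],'y',M[:,1],'z',M[:,2])
E
python3 st.py
```

```text
1.35 q [-1.36   0.087  0.74   1.948  0.009  1.398] p [ 180.1 -429.1  593.6] x [ 0.928  0.371 -0.038] y [ 0.367 -0.89   0.269] z [ 0.066 -0.264 -0.962]
```

Request:
jog_arm(motion=[[0,0,-0.06,0,1],[0,0,-0.06,0,1],[0,0,-0.06,0,1],[0,0,-0.06,0,1]])

```text
clock: 1.85
tool_pos: [163.9, -354.8, 667.1]
tcp_rot: [2.642, 0.514, 0.023]
force: [-1.7, -0.2, 0.4]
grip_width: 1.002
finger_force: 0.0
```

```bash
python3 st.py
```

```text
1.85 q [-1.36  -0.067  0.76   1.948  0.008  1.399] p [ 163.9 -354.8  667.1] x [ 0.93   0.36  -0.067] y [ 0.353 -0.831  0.43 ] z [ 0.099 -0.424 -0.9  ]
```

```bash
cat > to.py <<'E'
import sys; exec(open('st.py').read())
t=np.array(eval(sys.argv[1]),float); d=M.T@(t-o['tool_pos']); n=int(np.ceil(np.linalg.norm(d)/60)); print('rows',n,'per row mm',d/n, 'total',d)
E
python3 to.py "[360,190,650]"
```

```text
1.85 q [-1.36  -0.067  0.76   1.948  0.008  1.399] p [ 163.9 -354.8  667.1] x [ 0.93   0.36  -0.067] y [ 0.353 -0.831  0.43 ] z [ 0.099 -0.424 -0.9  ]
rows 10 per row mm [ 37.986 -39.098 -19.604] total [ 379.857 -390.981 -196.043]
```

Request:
jog_arm(motion=[[0.038,-0.039,-0.02,0,1],[0.038,-0.039,-0.02,0,1],[0.038,-0.039,-0.02,0,1],[0.038,-0.039,-0.02,0,1],[0.038,-0.039,-0.02,0,1],[0.038,-0.039,-0.02,0,1],[0.038,-0.039,-0.02,0,1],[0.038,-0.039,-0.02,0,1]])

```text
clock: 2.85
tool_pos: [310.3, -11.2, 570.2]
tcp_rot: [2.603, 0.531, 0.131]
force: [0.7, -1.0, 0.4]
grip_width: 1.001
finger_force: 0.0
```

```bash
python3 st.py
```

```text
2.85 q [ 0.127 -0.131  0.389  1.948 -0.472  2.832] p [310.3 -11.2 570.2] x [ 0.92   0.391 -0.001] y [ 0.345 -0.811  0.472] z [ 0.184 -0.435 -0.882]
```

Request:
jog_arm(motion=[[0.016,-0.026,-0.029,0,1],[0.016,-0.026,-0.029,0,1],[0.016,-0.026,-0.029,0,1],[-0.033,0.023,-0.039,0,1],[-0.033,0.023,-0.039,0,1],[-0.033,0.023,-0.039,0,1],[-0.033,0.023,-0.039,0,1]])

```text
clock: 3.72
tool_pos: [226.8, -45.5, 639.2]
tcp_rot: [2.586, 0.581, 0.337]
force: [0.8, -0.9, -0.0]
grip_width: 0.995
finger_force: 0.0
```

```bash
python3 st.py
```

```text
3.725 q [-0.123 -0.314  0.473  1.948 -0.35   2.504] p [226.8 -45.5 639.2] x [0.88  0.455 0.133] y [ 0.341 -0.802  0.49 ] z [ 0.329 -0.386 -0.862]
```

Request:
jog_arm(motion=[[0.006,-0.007,-0.055,0,1],[0.006,-0.007,-0.055,0,1],[0.006,-0.007,-0.055,0,1],[0.006,-0.007,-0.055,0,1],[0.006,-0.007,-0.055,0,1],[0.006,-0.007,-0.055,0,1],[0.006,-0.007,-0.055,0,1],[0.006,-0.007,-0.055,0,1]])

```text
clock: 4.72
tool_pos: [140.5, 5.5, 762.0]
tcp_rot: [2.351, 0.595, 0.767]
force: [-0.7, -1.0, 0.2]
grip_width: 0.999
finger_force: 0.0
```

```bash
python3 st.py
```

```text
4.725 q [-0.493 -0.506  0.72   1.948 -0.042  2.134] p [140.5   5.5 762. ] x [0.734 0.565 0.377] y [ 0.225 -0.727  0.649] z [ 0.641 -0.391 -0.66 ]
```

Request:
jog_arm(motion=[[0.035,-0.033,-0.028,0,1],[0.035,-0.033,-0.028,0,1],[0.035,-0.033,-0.028,0,1],[0.035,-0.033,-0.028,0,1],[0.035,-0.033,-0.028,0,1],[0.035,-0.033,-0.028,0,1]])

```text
clock: 5.48
tool_pos: [131.2, 189.2, 695.5]
tcp_rot: [2.177, 0.587, 0.966]
force: [-0.4, 0.4, -0.2]
grip_width: 1.0
finger_force: 0.0
```

```bash
python3 st.py
```

```text
5.475 q [-1.004 -0.875  0.487  1.948  0.452  1.857] p [131.2 189.2 695.5] x [0.624 0.627 0.467] y [ 0.126 -0.67   0.731] z [ 0.771 -0.398 -0.497]
```

```bash
cat > fk.py <<'E'
import numpy as np
from scipy.optimize import least_squares
from scipy.spatial.transform import Rotation as R
D=[([-1.338,.259,.021,1.334,0,1.418],[206.958,-509.573,231.279]),
([-1.36,.087,.74,1.948,.009,1.398],[180.1,-429.1,593.6]),([-1.36,-.067,.76,1.948,.008,1.399],[163.9,-354.8,667.1]),
([.127,-.131,.389,1.948,-.472,2.832],[310.3,-11.2,570.2]),([-.123,-.314,.473,1.948,-.35,2.504],[226.8,-45.5,639.2]),
([-.493,-.506,.72,1.948,-.042,2.134],[140.5,5.5,762]),([-1.004,-.875,.487,1.948,.452,1.857],[131.2,189.2,695.5])]
def ry(a): return R.from_euler('y',a).as_matrix()
def rz(a): return R.from_euler('z',a).as_matrix()
def fk(q,k):
    r0,h,L1,L2,o2,lat,D4,T=k
    Rw=rz(q[0])@ry(q[1]-q[2]+q[3])
    p=rz(q[0])@(np.array([r0,lat,h])+ry(q[1])@[0,0,L1]+ry(q[1]-q[2])@[L2,0,o2])
    Rt=Rw@rz(q[4])
    return p+Rw@[D4,0,0]+Rt@[T,0,0],Rt@R.from_euler('x',q[5]).as_matrix()
s=least_squares(lambda k:np.concatenate([fk(q,k)[0]-p for q,p in D]),[0,200,350,350,0,80,80,200])
K=s.x
if __name__=='__main__':
    np.set_printoptions(precision=2,suppress=True)
    print(K,s.fun.reshape(-1,3))
    exec(open('st.py').read()); print(fk(o['q'],K)[1].T@M)
    from h import *
    for n in ['side','scene']:
        im=cv2.imread(f'pics/{n}0.png'); P=cloud(n,np.load(f'pics/{n}0.npy')); hh,ss,v=cv2.split(cv2.cvtColor(im,cv2.COLOR_BGR2HSV))
        m=(hh>100)&(hh<125)&(ss>100)&(P[...,0]>440)&(P[...,0]<570)&(P[...,1]<-180)&(P[...,1]>-270)
        for lo,hi in [(25,60),(66,78)]:
            q=P[m&(P[...,2]>lo)&(P[...,2]<hi)]; rc=cv2.minAreaRect(q[:,:2].astype(np.float32)); print(n,lo,len(q),rc)
        if n=='side':
            q=P[m&(P[...,2]>25)&(P[...,2]<60)&(P[...,1]<-235)&(P[...,0]<520)]
            print('side wall fit',cv2.fitLine(q[:,:2].astype(np.float32),cv2.DIST_HUBER,0,.01,.01).ravel(),len(q))
E
python3 fk.py
```

```text
[  0.06 128.07 584.9  398.27  30.06  83.68 103.   294.68] [[-0.15  0.02 -0.18]
 [-0.01  0.04  0.38]
 [ 0.02 -0.1  -0.11]
 [-0.04  0.1   0.  ]
 [-0.07 -0.03  0.1 ]
 [-0.03 -0.02  0.02]
 [ 0.15 -0.03 -0.22]]
5.475 q [-1.004 -0.875  0.487  1.948  0.452  1.857] p [131.2 189.2 695.5] x [0.624 0.627 0.467] y [ 0.126 -0.67   0.731] z [ 0.771 -0.398 -0.497]
[[ 0.  0.  1.]
 [ 0.  1. -0.]
 [-1.  0.  0.]]
side 25 1251 ((505.365234375, -228.79421997070312), (55.3424186706543, 80.62911987304688), 89.25162506103516)
side 66 635 ((508.9478454589844, -228.97088623046875), (55.850494384765625, 87.673095703125), 88.37173461914062)
side wall fit [   1.      -0.015  491.985 -253.831] 494
scene 25 561 ((505.95989990234375, -227.1743927001953), (52.865089416503906, 82.2525634765625), 89.04159545898438)
scene 66 141 ((513.3333740234375, -228.28414916992188), (84.1005630493164, 53.192359924316406), 0.7885286211967468)
```

```bash
cat > sim.py <<'E'
from fk import *
lo=np.array([-3.04,-.91,-1.04,-1.92,-1.52,-3.14])+.001; hi=np.array([3.04,1.82,1.36,1.95,1.45,3.14])-.002
vm=.7*np.array([2.22,2.22,2.79,3.14,3.14,3.14])/8
B=np.array([[0,0,1],[0,1,0],[-1,0,0.]])
def pose(q):
    p,m=fk(q,K); return p,m@B
def jac(q):
    p0,m0=pose(q); J=np.zeros((6,6))
    for i in range(6):
        e=np.zeros(6);e[i]=1e-5;p,m=pose(q+e);J[:3,i]=(p-p0)/1e-5;J[3:,i]=R.from_matrix(m@m0.T).as_rotvec()/1e-5
    return J
def ik(q,pt,mt,s,it=15):
    q=q.copy()
    for _ in range(it):
        p,m=pose(q); e=np.r_[(pt-p)/s,R.from_matrix(mt@m.T).as_rotvec()]
        J=jac(q); J[:3]/=s
        act=np.ones(6,bool)
        for _ in range(3):
            Ja=J*act; dq=Ja.T@np.linalg.solve(Ja@Ja.T+1e-4*np.eye(6),e)
            bad=((q+dq>hi)|(q+dq<lo))&act
            if not bad.any(): break
            act&=~bad
        q=np.clip(q+dq,lo,hi)
        if np.abs(dq).max()<1e-4: break
    return q
def row(q,d,turn,s):
    p,m=pose(q); q2=ik(q,p+m@np.array(d),m@R.from_euler('z',turn).as_matrix(),s)
    dq=q2-q; k=min(1,(vm/np.maximum(abs(dq),1e-9)).min()); return q+dq*k
E
python3 - <<'E'
from sim import *
np.set_printoptions(precision=2,suppress=True)
segs=[(3,[(38,-39,-20)]*8,2),(4,[(16,-26,-29)]*3+[(-33,23,-39)]*4,3),(5,[(6,-7,-55)]*8,4),(6,[(35,-33,-28)]*6,5),(2,[(0,0,-60)]*4,1)]
for s in [100,300,1000,3000]:
    for i,ds,a in segs:
        q=np.array(D[a][0])
        for d in ds: q=row(q,d,0,s)
        print(s,i,q,'real',np.array(D[i][0]),pose(q)[1][:,2])
E
```

```text
100 3 [ 0.14 -0.21  0.5   1.95 -0.52  2.75] real [ 0.13 -0.13  0.39  1.95 -0.47  2.83] [ 0.35 -0.45 -0.82]
100 4 [-0.09 -0.37  0.62  1.95 -0.17  2.45] real [-0.12 -0.31  0.47  1.95 -0.35  2.5 ] [ 0.55 -0.22 -0.8 ]
100 5 [-0.33 -0.67  0.99  1.95  0.07  2.3 ] real [-0.49 -0.51  0.72  1.95 -0.04  2.13] [ 0.93 -0.25 -0.28]
100 6 [-0.94 -0.86  0.75  1.95  0.7   2.  ] real [-1.   -0.88  0.49  1.95  0.45  1.86] [ 0.95 -0.2  -0.25]
100 2 [-1.36 -0.11  1.03  1.95 -0.    1.4 ] real [-1.36 -0.07  0.76  1.95  0.01  1.4 ] [ 0.15 -0.67 -0.73]
300 3 [ 0.14 -0.17  0.45  1.95 -0.5   2.8 ] real [ 0.13 -0.13  0.39  1.95 -0.47  2.83] [ 0.28 -0.45 -0.85]
300 4 [ 0.19 -0.3   0.66  1.95 -0.48  2.67] real [-0.12 -0.31  0.47  1.95 -0.35  2.5 ] [ 0.57 -0.36 -0.74]
300 5 [-0.41 -0.65  0.78  1.91  0.01  2.2 ] real [-0.49 -0.51  0.72  1.95 -0.04  2.13] [ 0.82 -0.34 -0.46]
300 6 [-0.98 -0.85  0.68  1.95  0.57  1.95] real [-1.   -0.88  0.49  1.95  0.45  1.86] [ 0.88 -0.34 -0.34]
300 2 [-1.36 -0.1   0.9   1.95  0.    1.4 ] real [-1.36 -0.07  0.76  1.95  0.01  1.4 ] [ 0.13 -0.57 -0.81]
1000 3 [ 0.11 -0.11  0.36  1.9
[... 349 characters left out ...]
  -0.88  0.49  1.95  0.45  1.86] [ 0.7  -0.39 -0.59]
1000 2 [-1.36 -0.05  0.68  1.95  0.01  1.4 ] real [-1.36 -0.07  0.76  1.95  0.01  1.4 ] [ 0.08 -0.34 -0.94]
3000 3 [ 0.1  -0.1   0.34  1.95 -0.44  2.84] real [ 0.13 -0.13  0.39  1.95 -0.47  2.83] [ 0.1  -0.42 -0.9 ]
3000 4 [-0.26 -0.26  0.44  1.95 -0.38  2.41] real [-0.12 -0.31  0.47  1.95 -0.35  2.5 ] [ 0.19 -0.43 -0.88]
3000 5 [-0.66 -0.44  0.55  1.95 -0.11  1.99] real [-0.49 -0.51  0.72  1.95 -0.04  2.13] [ 0.39 -0.43 -0.82]
3000 6 [-0.97 -0.82  0.37  1.95  0.32  1.81] real [-1.   -0.88  0.49  1.95  0.45  1.86] [ 0.65 -0.39 -0.65]
3000 2 [-1.36 -0.03  0.63  1.95  0.01  1.4 ] real [-1.36 -0.07  0.76  1.95  0.01  1.4 ] [ 0.07 -0.27 -0.96]
```

Request:
jog_arm(motion=[[-0.007,-0.0525,0.0145,0,1],[-0.007,-0.0525,0.0145,0,1],[-0.007,-0.0525,0.0145,0,1],[-0.007,-0.0525,0.0145,0,1],[-0.007,-0.0525,0.0145,0,1]])

```text
clock: 6.1
tool_pos: [146.3, 185.9, 627.8]
tcp_rot: [2.295, 0.665, 0.947]
force: [-0.1, 0.3, -0.2]
grip_width: 1.002
finger_force: 0.0
```

```bash
cat > w.py <<'E'
import sys; exec(open('st.py').read())
from search import run
for a in eval(sys.argv[1]): print(a,(M.T@np.array(a)).round(1))
if len(sys.argv)>2:
    from sim import pose
    for ph in eval(sys.argv[2]):
        q=run(ph,600,np.array(o['q'])); 
        if q is not None: print(ph,q,pose(q)[0],pose(q)[1][:,2])
E
python3 w.py "[(0,25,-49),(16,27,-45)]" "[[((0,25,-49),4),((16,27,-45),5)],[((0,25,-49),3),((16,27,-45),4)],[((0,25,-49),5),((16,27,-45),5)]]"
```

```text
6.1 q [-1.014 -0.909  0.304  1.948  0.49   1.785] p [146.3 185.9 627.8] x [0.627 0.624 0.466] y [ 0.226 -0.718  0.658] z [ 0.746 -0.307 -0.591]
(0, 25, -49) [ -7.2 -50.2  21.3]
(16, 27, -45) [  5.9 -45.4  30.2]
[((0, 25, -49), 4), ((16, 27, -45), 5)] [-1.276 -0.909 -0.185  1.948  0.679  1.334] [236.753 144.993 461.122] [ 0.677 -0.07  -0.732]
[((0, 25, -49), 3), ((16, 27, -45), 4)] [-1.213 -0.909 -0.056  1.948  0.651  1.458] [221.985 155.052 507.306] [ 0.695 -0.129 -0.707]
[((0, 25, -49), 5), ((16, 27, -45), 5)] [-1.3   -0.909 -0.249  1.948  0.681  1.278] [240.    141.777 436.623] [ 0.664 -0.041 -0.746]
```

Working as modelled.

Request:
jog_arm(motion=[[-0.007,-0.05,0.021,0,1],[-0.007,-0.05,0.021,0,1],[-0.007,-0.05,0.021,0,1],[-0.007,-0.05,0.021,0,1],[-0.007,-0.05,0.021,0,1],[0.006,-0.045,0.03,0,1],[0.006,-0.045,0.03,0,1]])

```text
clock: 6.98
tool_pos: [181.4, 170.6, 529.4]
tcp_rot: [2.482, 0.805, 0.927]
force: [0.7, -0.3, 0.8]
grip_width: 1.001
finger_force: 0.0
```

```bash
python3 w.py "[(16,27,-45)]" "[[((16,27,-45),2)],[((16,27,-45),3)],[((16,27,-45),5)]]"
```

```text
6.975 q [-1.069 -0.908  0.031  1.948  0.564  1.612] p [181.4 170.6 529.4] x [0.62  0.625 0.474] y [ 0.382 -0.768  0.514] z [ 0.686 -0.138 -0.715]
(16, 27, -45) [  5.5 -37.8  39.4]
[((16, 27, -45), 2)] [-1.173 -0.908 -0.103  1.948  0.628  1.461] [211.51  159.526 485.248] [ 0.672 -0.082 -0.736]
[((16, 27, -45), 3)] [-1.224 -0.908 -0.176  1.948  0.654  1.379] [224.206 153.244 460.491] [ 0.666 -0.053 -0.744]
[((16, 27, -45), 5)] [-1.332 -0.908 -0.338  1.948  0.694  1.197] [245.688 141.06  404.524] [ 0.656  0.008 -0.755]
```

Request:
jog_arm(motion=[[0.0055,-0.038,0.0395,0,1],[0.0055,-0.038,0.0395,0,1],[0.0055,-0.038,0.0395,0,1],[0.0055,-0.038,0.0395,0,1]])

```text
clock: 7.48
tool_pos: [230.6, 150.1, 440.2]
tcp_rot: [2.57, 0.894, 0.956]
force: [-0.3, 0.2, -0.3]
grip_width: 1.001
finger_force: 0.0
```

```bash
cat > plan.py <<'E'
exec(open('st.py').read())
from sim import *
a=M[:,2]; zc=a; th=np.arccos(-a[2]); print('tilt deg',np.degrees(th),'az',np.degrees(np.arctan2(a[1],a[0])))
yh=np.cross([0,0,1],a); yh/=np.linalg.norm(yh)
for sg in (1,-1):
    y=sg*yh; Mt=np.c_[np.cross(y,a),y,a]
    turn=R.from_matrix(M.T@Mt).as_rotvec()[2]; print('option',sg,'turn',turn)
    for nm,p in dict(above=[300,-100,450],pre=[410,-228,130],grasp=[505,-228,30],mill=[500,200,200]).items():
        for tn,MM in dict(g=Mt,spin=Mt@rz(np.pi)).items():
            for seed in ([-.8,.3,0,1,.5,0],[.2,.3,0,1,-.3,0],[-.8,.3,0,1,.5,2.5],[.3,.3,0,1,-.3,-2.5]):
                q=ik(np.array(seed),np.array(p,float),MM,600,60); pp,m=pose(q)
                if np.linalg.norm(pp-p)<2 and np.abs(m-MM).max()<.02: print(nm,tn,q); break
            else: print(nm,tn,'fail')
E
python3 plan.py
```

```text
7.475 q [-1.252 -0.908 -0.234  1.948  0.667  1.323] p [230.6 150.1 440.2] x [0.595 0.628 0.502] y [ 0.459 -0.778  0.429] z [ 0.66  -0.025 -0.751]
tilt deg 41.32018531390374 az -2.146092256362473
option 1 turn -2.4344639135008954
above g [-1.359 -0.51  -0.245  1.622  0.694 -1.243]
above spin [-1.359 -0.51  -0.245  1.622  0.694  1.898]
pre g [-1.072 -0.074 -0.878  0.344  0.604 -0.901]
pre spin [-1.072 -0.074 -0.878  0.344  0.604  2.24 ]
grasp g fail
grasp spin [-0.839  0.24  -0.942 -0.159  0.494  2.482]
mill g [ 0.367 -0.077 -0.705  0.263 -0.263  0.311]
mill spin [ 0.367 -0.077 -0.705  0.263 -0.263 -2.83 ]
option -1 turn 0.7071287400888976
above g [-1.359 -0.51  -0.245  1.622  0.694  1.898]
above spin [-1.359 -0.51  -0.245  1.622  0.694 -1.243]
pre g [-1.072 -0.074 -0.878  0.344  0.604  2.24 ]
pre spin [-1.072 -0.074 -0.878  0.344  0.604 -0.901]
grasp g [-0.839  0.24  -0.942 -0.159  0.494  2.482]
grasp spin fail
mill g [ 0.367 -0.077 -0.705  0.263 -0.263 -2.83 ]
mill spin [ 0.367 -0.077 -0.705  0.263 -0.263  0.311]
```

Request:
jog_arm(motion=[[0,0,0,-0.174,1],[0,0,0,-0.174,1],[0,0,0,-0.174,1],[0,0,0,-0.174,1],[0,0,0,-0.174,1],[0,0,0,-0.174,1],[0,0,0,-0.174,1],[0,0,0,-0.174,1],[0,0,0,-0.174,1],[0,0,0,-0.174,1],[0,0,0,-0.174,1],[0,0,0,-0.174,1],[0,0,0,-0.174,1],[0,0,0,-0.174,1],[0,0,0,0,1]])

```text
clock: 9.35
tool_pos: [230.3, 150.3, 441.0]
tcp_rot: [0.045, 2.42, -0.019]
force: [-0.3, -0.2, 0.3]
grip_width: 1.002
finger_force: 0.0
```

```bash
python3 to.py "[303,-221,255]"
```

```text
9.35 q [-1.251 -0.908 -0.232  1.948  0.667 -1.109] p [230.3 150.3 441. ] x [-0.75   0.028 -0.66 ] y [ 0.038  0.999 -0.001] z [ 0.66  -0.026 -0.751]
rows 8 per row mm [  7.249 -46.015  24.65 ] total [  57.991 -368.12   197.199]
```

Request:
jog_arm(motion=[[0.007,-0.01,0.05,0,1],[0.007,-0.046,0.025,0,1],[0.007,-0.046,0.025,0,1],[0.007,-0.046,0.02,0,1],[0.007,-0.046,0.02,0,1],[0.007,-0.046,0.02,0,1],[0.007,-0.046,0.02,0,1],[0.007,-0.046,0.02,0,1],[0,-0.036,0,0,1],[0,0,0,0,1]])

```text
clock: 10.6
tool_pos: [304.9, -231.7, 256.1]
tcp_rot: [0.047, 2.42, -0.005]
force: [-0.7, 0.2, -0.4]
grip_width: 1.001
finger_force: 0.0
```

```bash
python3 to.py "[402,-225,142]"
```

```text
10.6 q [-1.456 -0.273 -0.631  1.091  0.712 -1.371] p [ 304.9 -231.7  256.1] x [-0.75   0.033 -0.66 ] y [0.036 0.999 0.01 ] z [ 0.66  -0.016 -0.751]
rows 3 per row mm [ 0.886  3.02  49.905] total [  2.659   9.059 149.715]
```

Request:
jog_arm(motion=[[0.001,0.003,0.05,0,1],[0.001,0.003,0.05,0,1],[0.001,0.003,0.05,0,1],[0,0,0,0,1]])

```text
clock: 11.1
tool_pos: [402.3, -220.6, 140.1]
tcp_rot: [0.041, 2.422, -0.002]
force: [-0.5, -0.6, -0.5]
grip_width: 0.999
finger_force: 0.0
```

```bash
python3 - <<'E'
from plant import r, viewer
from h import *
exec(open('st.py').read())
for n in ['wrist','side']:
    c=viewer.calibration(n); np.savez(f'pics/{n}cal.npz',K=c['intrinsics'],T=c['world_to_cam'])
    p,d=viewer.snapshot(n); cv2.imwrite(f'pics/{n}1.png',p); np.save(f'pics/{n}1.npy',d)
    P=cloud(n,d); hh,ss,v=cv2.split(cv2.cvtColor(p,cv2.COLOR_BGR2HSV))
    m=(hh>100)&(hh<125)&(ss>100)&(P[...,0]>430)&(P[...,0]<580)&(P[...,1]<-180)&(P[...,1]>-280)&(d>0)
    for lo,hi in [(20,60),(66,78)]:
        q=P[m&(P[...,2]>lo)&(P[...,2]<hi)]
        if len(q)>20: print(n,lo,len(q),cv2.minAreaRect(q[:,:2].astype(np.float32)),np.percentile(q,[3,97],axis=0))
im=np.hstack([cv2.resize(cv2.imread(f'pics/{n}1.png'),(400,300)) for n in ['wrist','side']]); cv2.imwrite('pics/both1.png',im)
E
python3 to.py "[501,-228.5,30]"
```

```text
11.1 q [-1.088 -0.102 -0.864  0.41   0.616 -0.925] p [ 402.3 -220.6  140.1] x [-0.752  0.029 -0.659] y [0.03  0.999 0.01 ] z [ 0.659 -0.013 -0.752]
wrist 20 4340 ((501.4539794921875, -226.8101806640625), (53.13755416870117, 80.57117462158203), 89.12211608886719) [[ 461.979 -250.384   21.968]
 [ 538.805 -202.085   59.056]]
wrist 66 1247 ((505.072509765625, -226.7917022705078), (52.89299774169922, 87.47936248779297), 89.09783935546875) [[ 462.025 -252.044   66.253]
 [ 547.22  -200.696   73.37 ]]
side 20 1352 ((504.1715087890625, -228.4429473876953), (78.7110366821289, 56.44315719604492), 0.1255957931280136) [[ 466.63  -255.369   21.942]
 [ 537.885 -202.532   59.417]]
side 66 646 ((508.75762939453125, -228.46994018554688), (88.04174041748047, 55.9731559753418), 0.24062557518482208) [[ 466.134 -255.434   66.313]
 [ 551.118 -202.197   77.003]]
11.2 q [-1.092 -0.106 -0.86   0.416  0.616 -0.929] p [ 401.8 -222.5  142.4] x [-0.751  0.028 -0.66 ] y [0.031 0.999 0.006] z [ 0.66  -0.016 -0.751]
rows 3 per row mm [-0.162 -1.2   50.016] total [ -0.486  -3.6   150.048]
```

View pics/both1.png

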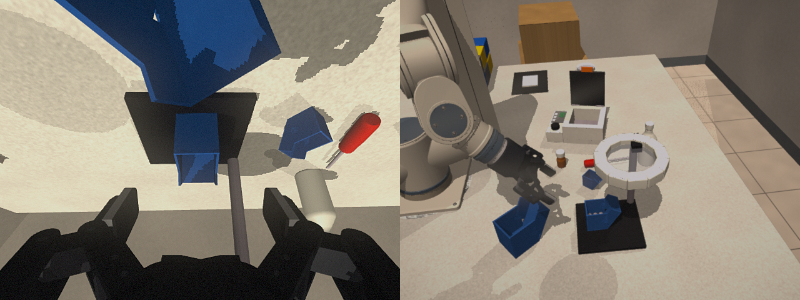

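The wrist view (left half) shows the middle cup between the fingers at (197,145), with the big cup near the top of the frame. I'll check the clearance to the big cup before going in.

Run:
```python
from h import *
c=np.load('pics/wristcal.npz'); C=np.linalg.inv(c['T']); print('cam',C[:3,3],'fwd',C[:3,2])
a=np.array([.66,-.016,-.751]); tcp=np.array([401.8,-222.5,142.4]); g=tcp-18.7*a
print('cam rel: along',(C[:3,3]-g)@a,'perp',(C[:3,3]-g)-((C[:3,3]-g)@a)*a)
P=[]
for n,f in (('side','side0'),('wrist','wrist1')):
    im=cv2.imread(f'pics/{f}.png'); d=np.load(f'pics/{f}.npy'); Q=cloud(n,d); h,s,v=cv2.split(cv2.cvtColor(im,cv2.COLOR_BGR2HSV))
    m=(h>100)&(h<125)&(s>100)&(d>0)&(Q[...,0]<420)&(Q[...,0]>200)&(Q[...,1]<-150)&(Q[...,2]>5)&(Q[...,2]<130); P.append(Q[m])
P=np.vstack(P); print(P.min(0),P.max(0))
gt=np.array([489,-227.5,44.]); t=(P-gt)@a; w=(P-gt)-t[:,None]*a; xh=np.array([-.751,.028,-.66]); yh=np.cross(a,xh)
for lo in range(-260,-20,20):
    k=(t>=lo)&(t<lo+20)
    if k.sum()>5: print(lo,k.sum(),'xmin(toward axis)',np.percentile(w[k]@xh,1).round(1),'at',P[k][np.argmin(w[k]@xh)].round())
```

```text
cam [ 249.59179019 -215.95827314  197.09620378] fwd [ 0.85344783 -0.0208487  -0.52076111]
cam rel: along -122.94160924800936 perp [-58.72474771   4.27546112 -51.67664476]
[ 239.90754087 -302.39414704    5.13022596] [ 374.67906888 -169.93746735  104.23458006]
-200 134 xmin(toward axis) 144.5 at [ 259. -271.   85.]
-180 1683 xmin(toward axis) 99.7 at [ 310. -190.   99.]
-160 4098 xmin(toward axis) 96.5 at [ 326. -176.   87.]
-140 11660 xmin(toward axis) 66.1 at [ 363. -237.   94.]
-120 16647 xmin(toward axis) 64.1 at [ 372. -233.   89.]
-100 6579 xmin(toward axis) 87.1 at [ 368. -234.   69.]
-80 561 xmin(toward axis) 121.3 at [ 349. -249.   26.]
```

Run:
```python
from h import *
a=np.array([.66,-.016,-.751]); gt=np.array([489,-227.5,42.]); xh=np.array([-.751,.028,-.66])
for n,f in (('side','side0'),('side','side1'),('scene','scene0')):
    d=np.load(f'pics/{f}.npy'); Q=cloud(n,d); P=Q[(d>0)&(Q[...,2]>200)&(Q[...,2]<260)&(Q[...,0]>450)&(Q[...,0]<700)&(Q[...,1]>-330)&(Q[...,1]<-140)]
    print(n,len(P),np.percentile(P,[1,99],axis=0).round()); t=(P-gt)@a; w=-(P-gt)@xh; 
    for lo in range(-190,-60,20):
        k=(t>=lo)&(t<lo+20)
        if k.sum()>5: print(lo,k.sum(),np.percentile(w[k],2).round())
p=cv2.imread('pics/side1.png'); cv2.imwrite('pics/crop1.png',cv2.resize(p[190:350,20:260],(720,480)))
```

```text
side 8837 [[ 493. -321.  220.]
 [ 648. -165.  246.]]
-170 7 135.0
-150 1191 125.0
-130 1427 131.0
-110 1923 156.0
-90 2064 180.0
-70 1920 204.0
side 8820 [[ 493. -321.  220.]
 [ 648. -165.  246.]]
-170 8 135.0
-150 1185 124.0
-130 1433 131.0
-110 1926 156.0
-90 2025 181.0
-70 1939 204.0
scene 7361 [[ 500. -316.  216.]
 [ 656. -158.  245.]]
-150 546 136.0
-130 1133 147.0
-110 1292 160.0
-90 1382 182.0
-70 1437 204.0
```

View pics/crop1.png

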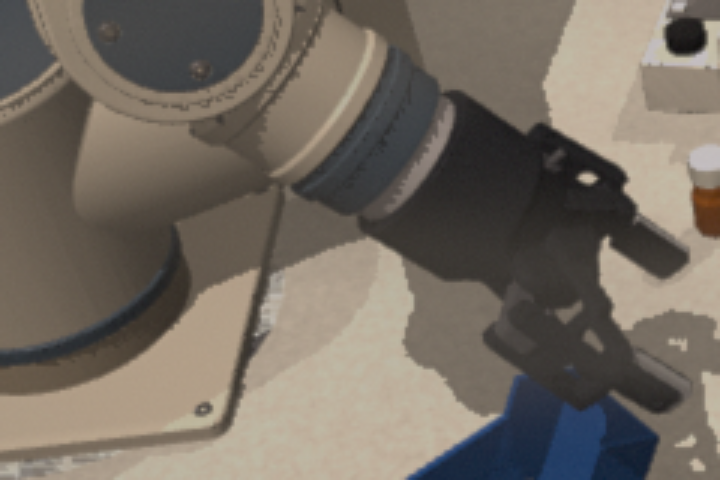

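The crop shows a bare gripper with no camera housing (near crop (560,230)), so there is about 64 mm of room to the big cup against a 43 mm half-body. I'm going in.

Request:
jog_arm(motion=[[0,-0.0005,0.03,0,1],[0,-0.0005,0.03,0,1],[0,-0.0005,0.03,0,1],[0,-0.0005,0.02,0,1],[0,-0.0005,0.02,0,1],[0,0,0.02,0,1],[0,0,0,0,1],[0,0,0,0,1]], grip_force=40)

```text
clock: 12.2
tool_pos: [500.5, -229.7, 30.9]
tcp_rot: [0.041, 2.419, -0.011]
force: [0.1, 0.5, -0.1]
grip_width: 0.998
finger_force: 0.0
```

```bash
python3 to.py "[501,-227.5,30]"
```

```text
12.2 q [-0.855  0.236 -0.94  -0.144  0.507 -0.678] p [ 500.5 -229.7   30.9] x [-0.75   0.027 -0.661] y [0.033 0.999 0.003] z [ 0.661 -0.019 -0.75 ]
rows 1 per row mm [0.286 2.228 0.914] total [0.286 2.228 0.914]
```

Request:
jog_arm(motion=[[0,0.002,0,0,0.4],[0,0,0,0,0.2],[0,0,0,0,-0.2],[0,0,0,0,-0.6],[0,0,0,0,-0.6],[0,0,0,0,-0.6],[0,0,0,0,-0.6],[0,0,0,0,-0.6]], grip_force=45)

```text
clock: 13.2
tool_pos: [501.0, -227.2, 30.7]
tcp_rot: [0.04, 2.419, -0.011]
force: [-7.7, 0.6, 8.6]
grip_width: 0.615
finger_force: 45.9
```

Request:
jog_arm(motion=[[0,0,-0.01,0,-0.6],[0,0,-0.02,0,-0.6],[0,0,-0.03,0,-0.6],[0,0,-0.03,0,-0.6],[0,0,-0.03,0,-0.6],[0,0,-0.03,0,-0.6],[0,0,-0.01,0,-0.6],[-0.013,0,-0.015,0,-0.6],[-0.02,0,-0.0225,0,-0.6],[-0.013,0,-0.015,0,-0.6],[0,0,0,0,-0.6]])

```text
clock: 14.58
tool_pos: [395.1, -224.5, 221.0]
tcp_rot: [0.039, 2.419, -0.013]
force: [0.1, -0.1, -2.9]
grip_width: 0.619
finger_force: 47.7
```

```bash
python3 - <<'E'
from plant import viewer
import cv2
p,d=viewer.snapshot('side'); cv2.imwrite('pics/side2.png',p)
E
python3 to.py "[520,140,190]"
```

```text
14.625 q [-1.115 -0.204 -0.703  0.682  0.624 -0.955] p [ 394.9 -224.1  219.8] x [-0.75   0.026 -0.661] y [0.032 0.999 0.003] z [ 0.66  -0.019 -0.751]
rows 7 per row mm [-9.247 52.548 14.007] total [-64.728 367.833  98.052]
```

View pics/side2.png

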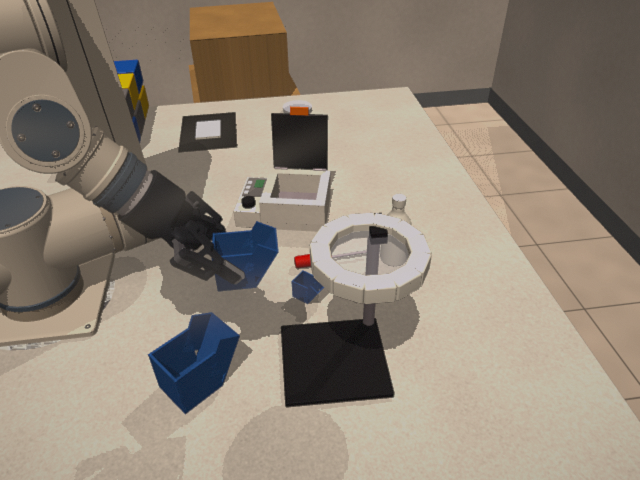

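The cup is held upright at (245,255) in the side view, and the bystanders look untouched. I'll carry it over the mill.

```bash
python3 to.py "[572,134,200]"
python3 - <<'E'
from sim import *
q=np.array([-1.115,-.204,-.703,.682,.624,-.955]); M=pose(q)[1]
for p in ([572,134,139],[572,199,139]):
  for t in (0,-np.pi):
    s=ik(np.array([.3,.3,-.5,.3,-.3,.3+t]),np.array(p,float),M@rz(t),600,80); print(s.round(3),np.linalg.norm(pose(s)[0]-p))
# world +y 5.5mm per row over last 12 rows, in tool axes
M0=M@rz(-1.833)
for i in range(12): print((( M0@rz(-.109*i)).T@[0,5.4,0]).round(2))
E
```

```text
14.625 q [-1.115 -0.204 -0.703  0.682  0.624 -0.955] p [ 394.9 -224.1  219.8] x [-0.75   0.026 -0.661] y [0.032 0.999 0.003] z [ 0.66  -0.019 -0.751]
rows 7 per row mm [-15.787  51.934  17.856] total [-110.509  363.537  124.99 ]
[ 0.145  0.061 -0.77   0.026 -0.115  0.135] 3.7191986978169395e-07
[ 0.145  0.061 -0.77   0.026 -0.115 -3.007] 3.719198310662528e-07
[ 0.301  0.105 -0.714  0.058 -0.216  0.255] 1.008574306411819e-05
[ 0.301  0.105 -0.714  0.058 -0.216 -2.886] 1.0085742098406516e-05
[-5.25 -1.27 -0.11]
[-5.08 -1.83 -0.11]
[-4.85 -2.37 -0.11]
[-4.56 -2.89 -0.11]
[-4.22 -3.36 -0.11]
[-3.83 -3.8  -0.11]
[-3.39 -4.2  -0.11]
[-2.92 -4.54 -0.11]
[-2.41 -4.83 -0.11]
[-1.87 -5.07 -0.11]
[-1.3  -5.24 -0.11]
[-0.73 -5.35 -0.11]
```

Request:
jog_arm(motion=[[-0.006,0.018,0.006,0,-0.6],[-0.012,0.036,0.012,0,-0.6],[-0.012,0.04,0.014,0,-0.6],[-0.012,0.04,0.014,0,-0.6],[-0.012,0.04,0.014,0,-0.6],[-0.012,0.04,0.014,0,-0.6],[-0.012,0.04,0.014,0,-0.6],[-0.012,0.04,0.014,0,-0.6],[-0.012,0.036,0.012,0,-0.6],[-0.008,0.022,0.007,0,-0.6],[-0.004,0.012,0.004,0,-0.6],[0,0,0,0,-0.6]])

```text
clock: 16.12
tool_pos: [574.4, 134.4, 201.3]
tcp_rot: [0.039, 2.422, -0.01]
force: [-0.6, 0.4, -2.2]
grip_width: 0.611
finger_force: 47.7
```

```bash
python3 to.py "[572,134,140]"
```

```text
16.125 q [ 0.144 -0.016 -0.65   0.225 -0.113  0.134] p [574.4 134.4 201.3] x [-0.752  0.025 -0.659] y [0.031 1.    0.003] z [ 0.659 -0.018 -0.752]
rows 2 per row mm [21.087 -0.353 22.266] total [42.175 -0.705 44.533]
```

Request:
jog_arm(motion=[[0.014,0,0.015,0,-0.6],[0.014,0,0.015,0,-0.6],[0.014,0,0.014,0,-0.6],[0,0,0,-0.07,-0.6],[0,0,0,-0.14,-0.6],[0,0,0,-0.14,-0.6],[0,0,0,-0.14,-0.6],[0,0,0,-0.14,-0.6],[0,0,0,-0.14,-0.6],[0,0,0,-0.14,-0.6],[0,0,0,-0.14,-0.6],[0,0,0,-0.14,-0.6],[0,0,0,-0.14,-0.6],[0,0,0,-0.14,-0.6],[0,0,0,-0.14,-0.6],[0,0,0,-0.14,-0.6],[0,0,0,-0.08,-0.6],[0,0,0,0,-0.6]])

```text
clock: 18.38
tool_pos: [572.0, 133.3, 141.7]
tcp_rot: [-2.032, 1.621, -0.784]
force: [-0.5, -0.6, -2.0]
grip_width: 0.617
finger_force: 47.9
```

Request:
jog_arm(motion=[[-0.005,-0.001,0,-0.1,-0.6],[-0.005,-0.002,0,-0.1,-0.6],[-0.005,-0.0025,0,-0.1,-0.6],[-0.0045,-0.003,0,-0.11,-0.6],[-0.004,-0.0035,0,-0.11,-0.6],[-0.004,-0.004,0,-0.11,-0.6],[-0.0035,-0.004,0,-0.11,-0.6],[-0.003,-0.0045,0,-0.11,-0.6],[-0.0025,-0.005,0,-0.11,-0.6],[-0.002,-0.005,0,-0.11,-0.6],[-0.001,-0.005,0,-0.11,-0.6],[-0.001,-0.005,0,-0.11,-0.6],[0,0,0,-0.02,-0.6],[0,0,0,0,-0.6],[0,0,0,0,-0.6],[0,0,0,0,-0.6],[0,0,0,0,-0.6],[0,0,0,0,-0.6],[0,0,0,0,-0.6]])

```text
clock: 20.75
tool_pos: [574.3, 198.8, 141.8]
tcp_rot: [2.932, -0.051, 1.106]
force: [0.0, -0.4, -1.0]
grip_width: 0.619
finger_force: 48.0
```

```bash
python3 st.py
python3 - <<'E'
from plant import viewer
import cv2,numpy as np
a=viewer.snapshot('side')[0]; b=viewer.snapshot('scene')[0]
cv2.imwrite('pics/pour.png',np.hstack([cv2.resize(a[90:270,200:400],(400,360)),cv2.resize(b[140:300,320:520],(400,360))]))
E
```

```text
20.75 q [ 0.298  0.104 -0.705  0.067 -0.213 -2.886] p [574.3 198.8 141.8] x [ 0.75  -0.028  0.66 ] y [-0.033 -0.999 -0.005] z [ 0.66  -0.018 -0.751]
```

View pics/pour.png

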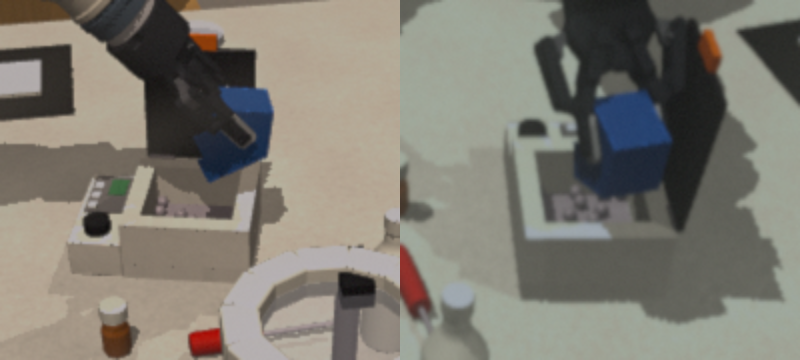

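The balls are in the well at about (180,207) and (590,207) in the pair of crops. The wrist load fell by 0.9 N, which is the weight of all eight balls. I'll take the cup back to the lamp foot.

Request:
jog_arm(motion=[[0.013,0.02,-0.015,0,-0.6],[0.013,0.023,-0.015,0,-0.6],[0.013,0.023,-0.015,0.14,-0.6],[0,0,0,0.175,-0.6],[0,0,0,0.175,-0.6],[0,0,0,0.175,-0.6],[0,0,0,0.175,-0.6],[0,0,0,0.175,-0.6],[0,0,0,0.175,-0.6],[0,0,0,0.175,-0.6],[0,0,0,0.175,-0.6],[0,0,0,0.175,-0.6],[0,0,0,0.175,-0.6],[0,0,0,0.175,-0.6],[0,0,0,0.175,-0.6],[0,0,0,0.175,-0.6],[0,0,0,0.175,-0.6],[0,0,0,0.175,-0.6],[0,0,0,0.175,-0.6],[0,0,0,0.175,-0.6]])

```text
clock: 23.35
tool_pos: [571.6, 132.5, 201.0]
tcp_rot: [0.017, 2.42, -0.019]
force: [-0.4, 0.6, -1.0]
grip_width: 0.619
finger_force: 48.2
```

```bash
python3 to.py "[395,-225,221]"
python3 - <<'E'
from plant import viewer
import cv2,numpy as np
a=viewer.snapshot('side')[0]; b=viewer.snapshot('scene')[0]
cv2.imwrite('pics/balls.png',np.hstack([cv2.resize(a[160:240,230:340],(400,290),interpolation=cv2.INTER_CUBIC),cv2.resize(b[180:275,360:490],(400,290),interpolation=cv2.INTER_CUBIC)]))
E
```

```text
23.35 q [ 0.141 -0.022 -0.658  0.22  -0.111  0.113] p [571.6 132.5 201. ] x [-0.751  0.007 -0.66 ] y [ 0.017  1.    -0.009] z [ 0.66  -0.018 -0.751]
rows 7 per row mm [ 16.695 -51.526 -17.858] total [ 116.868 -360.682 -125.007]
```

View pics/balls.png

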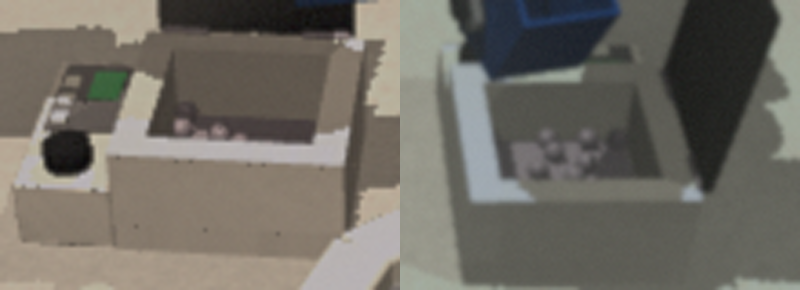

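The crops show the balls on the well floor, around (200,125) and (565,145). Now I'll carry the cup back.

Request:
jog_arm(motion=[[0.008,-0.025,-0.009,0.01,-0.6],[0.015,-0.047,-0.016,0,-0.6],[0.017,-0.052,-0.018,0,-0.6],[0.017,-0.052,-0.018,0,-0.6],[0.017,-0.052,-0.018,0,-0.6],[0.017,-0.052,-0.018,0,-0.6],[0.016,-0.047,-0.018,0,-0.6],[0.01,-0.034,-0.01,0,-0.6],[0,0,0,0,-0.6]])

```text
clock: 24.58
tool_pos: [397.4, -220.7, 219.6]
tcp_rot: [0.022, 2.422, -0.022]
force: [-0.5, 0.4, -2.4]
grip_width: 0.617
finger_force: 48.2
```

```bash
python3 to.py "[395,-225,152]";  python3 to.py "[500,-227.5,32]"
```

```text
24.575 q [-1.098 -0.208 -0.707  0.671  0.614 -0.951] p [ 397.4 -220.7  219.6] x [-0.752  0.01  -0.659] y [ 0.022  1.    -0.01 ] z [ 0.658 -0.022 -0.752]
rows 2 per row mm [23.167 -1.845 24.687] total [46.333 -3.69  49.375]
24.575 q [-1.098 -0.208 -0.707  0.671  0.614 -0.951] p [ 397.4 -220.7  219.6] x [-0.752  0.01  -0.659] y [ 0.022  1.    -0.01 ] z [ 0.658 -0.022 -0.752]
rows 4 per row mm [11.593 -0.67  52.211] total [ 46.371  -2.682 208.843]
```

Request:
jog_arm(motion=[[0.015,-0.001,0.016,0.008,-0.6],[0.016,-0.001,0.017,0,-0.6],[0.015,-0.001,0.016,0,-0.6],[0,0,0.03,0,-0.6],[0,0,0.03,0,-0.6],[0,0,0.03,0,-0.6],[0,0,0.03,0,-0.6],[0,0,0.02,0,-0.6],[0,0,0.013,0,-0.6],[0,0,0,0,-0.6]])

```text
clock: 25.82
tool_pos: [497.1, -222.0, 36.5]
tcp_rot: [0.026, 2.423, -0.012]
force: [-0.2, -0.3, -0.1]
grip_width: 0.613
finger_force: 48.2
```

```bash
python3 to.py "[500,-227.5,30.7]"
```

```text
25.825 q [-0.848  0.214 -0.944 -0.123  0.504 -0.685] p [ 497.1 -222.    36.5] x [-0.753  0.016 -0.658] y [ 0.022  1.    -0.002] z [ 0.658 -0.016 -0.753]
rows 1 per row mm [ 1.538 -5.425  6.341] total [ 1.538 -5.425  6.341]
```

Request:
jog_arm(motion=[[0.0008,0,0.001,0,-0.6],[0.0008,0,0.001,0,-0.6],[0.0008,0,0.001,0,-0.6],[0.0007,0,0.0007,0,-0.6],[0,0,0,0,-0.6]])

```text
clock: 26.45
tool_pos: [496.8, -223.4, 32.3]
tcp_rot: [0.031, 2.422, -0.013]
force: [-0.4, -0.1, -1.3]
grip_width: 0.61
finger_force: 48.2
```

Request:
jog_arm(motion=[[0.0007,0,0.0007,0,-0.6],[0.0007,0,0.0007,0,-0.6],[0,0,0,0,-0.6]])

```text
clock: 26.82
tool_pos: [497.0, -223.5, 30.8]
tcp_rot: [0.031, 2.421, -0.014]
force: [-3.1, 1.0, 5.7]
grip_width: 0.611
finger_force: 48.9
```

Request:
jog_arm(motion=[[0,0,0,0,-0.2],[0,0,0,0,0.2],[0,0,0,0,0.6],[0,0,0,0,1],[0,0,0,0,1],[0,0,0,0,1],[0,0,-0.02,0,1],[0,0,-0.03,0,1],[0,0,-0.04,0,1],[0,0,-0.05,0,1],[0,0,-0.05,0,1]])

```text
clock: 28.2
tool_pos: [370.6, -219.2, 174.5]
tcp_rot: [0.03, 2.422, -0.013]
force: [-0.3, -1.5, 0.1]
grip_width: 1.0
finger_force: 0.0
```

```bash
python3 to.py "[400,100,330]"
python3 - <<'E'
from plant import viewer
from h import *
np.set_printoptions(precision=1,suppress=True)
for n in ('side','scene'):
    p,d=viewer.snapshot(n); cv2.imwrite(f'pics/{n}3.png',p); np.save(f'pics/{n}3.npy',d); P=cloud(n,d); hh,ss,v=cv2.split(cv2.cvtColor(p,cv2.COLOR_BGR2HSV))
    m=(hh>100)&(hh<125)&(ss>100)&(P[...,0]>430)&(P[...,0]<580)&(P[...,1]<-180)&(P[...,1]>-280)&(d>0)
    q=P[m&(P[...,2]>63)&(P[...,2]<85)]; print('cup top z',len(q),np.percentile(q,[2,50,98],axis=0))
    im=p; L=P[(v<60)&(P[...,2]>85)&(P[...,2]<200)&(P[...,0]>460)&(P[...,0]<610)&(P[...,1]>240)&(P[...,1]<330)]
    c=L.mean(0); nrm=np.linalg.svd(L-c,full_matrices=False)[2][2]; print('lid',c,nrm,np.percentile(L,[1,99],axis=0))
E
```

```text
28.2 q [-1.187 -0.188 -0.815  0.608  0.649 -1.048] p [ 370.6 -219.2  174.5] x [-0.752  0.018 -0.659] y [ 0.025  1.    -0.001] z [ 0.659 -0.018 -0.752]
rows 6 per row mm [-19.801  53.27  -17.217] total [-118.804  319.622 -103.302]
cup top z 845 [[ 461.9 -252.    63.2]
 [ 517.1 -231.1   71.6]
 [ 547.1 -198.6   82.8]]
lid [531.5 275.7 143.7] [ 0.2  1.  -0.1] [[473.3 255.7  86. ]
 [589.  296.1 198.5]]
cup top z 188 [[ 478.8 -250.    63.2]
 [ 545.1 -226.6   72.1]
 [ 549.7 -197.8   84.8]]
lid [540.3 274.8 145.9] [-0.2 -1.   0.1] [[474.2 256.3  87.3]
 [594.6 297.2 198.7]]
```

Run:
```python
from h import *
from sim import *
exec(open('st.py').read())
np.set_printoptions(precision=1,suppress=True)
d=np.load('pics/scene3.npy'); P=cloud('scene',d)
for y in range(290,460,30):
    k=(P[...,0]>400)&(P[...,0]<680)&(P[...,1]>y)&(P[...,1]<y+30)&(d>0); print(y,'max z',np.percentile(P[k][:,2],99.5) if k.sum()>20 else None)
H=np.array([529,267.]); e=np.array([.25,.968]); rho=112
def T(s,z): return np.r_[H-s*e,z]
W=[np.array([400,60,330.]),np.array([548,345,330]),T(-75,177)]
for al in (1.75,1.5,1.25,1.0,.75,.5,.25,0):
    l=np.array([np.cos(al),np.sin(al)]); n=np.array([-np.sin(al),np.cos(al)]); p=rho*l+(8+15*np.sin(al))*n; W.append(T(p[0],70+p[1]))
q=np.array(o['q']); prev=np.array(o['tool_pos'])
for w in W:
    q=ik(q,w,M,600,80); print(w,'d tool',M.T@(w-prev),'err',np.linalg.norm(pose(q)[0]-w).round(1),'q',q.round(2)); prev=w
```

```text
28.3 q [-1.19  -0.192 -0.812  0.609  0.649 -1.048] p [ 370.3 -220.9  176.6] x [-0.751  0.018 -0.66 ] y [ 0.028  1.    -0.005] z [ 0.66  -0.023 -0.751]
290 max z 212.81124800042744
320 max z 2.8654052550211873
350 max z 2.687701080775467
380 max z 2.9662735391743738
410 max z 3.0317986293396237
440 max z 2.5989608228719416
[400.  60. 330.] d tool [-118.5  280.8 -102. ] err 585.8 q [ 2.3 -0.2 -0.9 -0.9 -1.5  2.1]
[548 345 330] d tool [-106.   289.1   91.2] err 0.0 q [ 0.6  0.1 -0.2  0.7 -0.4  0.5]
[547.8 339.6 177. ] d tool [101.1  -4.6 114.8] err 0.0 q [ 0.6  0.2 -0.5  0.3 -0.4  0.5]
[539.6 308.  176.1] d tool [  6.1 -31.8  -4. ] err 0.0 q [ 0.6  0.1 -0.6  0.3 -0.4  0.5]
[532.7 281.5 183.3] d tool [ -0.1 -26.7  -9.3] err 0.0 q [ 0.5  0.1 -0.6  0.3 -0.3  0.4]
[525.4 253.2 183.3] d tool [  5.  -28.5  -4.1] err 0.0 q [ 0.5  0.  -0.6  0.2 -0.3  0.4]
[518.2 225.2 175.4] d tool [ 10.2 -28.2   1.8] err 0.0 q [ 0.4  0.  -0.7  0.2 -0.3  0.3]
[511.6 199.7 159.7] d tool [ 14.9 -25.6   8. ] err 0.0 q [ 0.3 -0.  -0.8  0.1 -0.2  0.3]
[506.2 178.9 137. ] d tool [ 18.6 -20.8  13.9] err 0.0 q [ 0.3 -0.  -0.8  0.  -0.2  0.2]
[502.6 164.8 109.1] d tool [ 21.  -14.1  18.9] err 0.0 q [ 0.3  0.  -0.9 -0.1 -0.2  0.2]
[501.  158.6  78. ] d tool [21.6 -6.1 22.4] err 0.0 q [ 0.2  0.1 -1.  -0.2 -0.2  0.2]
```

Request:
jog_arm(motion=[[-0.019,0.02,-0.02,0,0],[-0.019,0.046,-0.02,0,-1],[-0.019,0.046,-0.01,0,-1],[-0.019,0.046,0,0,-1],[-0.019,0.046,0,0,-1],[-0.019,0.046,0,0,-1],[-0.019,0.046,0.005,0,-1],[-0.019,0.046,0.01,0,-1],[-0.019,0.046,0.012,0,-1],[-0.019,0.046,0.012,0,-1],[-0.019,0.046,0,0,-1],[-0.015,0.046,0,0,-1],[0,0.046,0,0,-1],[0,0,0,0,-1]])

```text
clock: 30.05
tool_pos: [540.1, 327.3, 318.2]
tcp_rot: [0.025, 2.43, -0.013]
force: [-0.3, 0.0, -1.2]
grip_width: 0.0
finger_force: 0.0
```

```bash
python3 to.py "[548,340,177]"
```

```text
30.05 q [ 0.587  0.042 -0.252  0.662 -0.384  0.484] p [540.1 327.3 318.2] x [-0.757  0.014 -0.653] y [ 0.021  1.    -0.003] z [ 0.653 -0.016 -0.757]
rows 3 per row mm [28.806  4.42  37.289] total [ 86.419  13.259 111.868]
```

Request:
jog_arm(motion=[[0,0.025,0,0,-1],[0.022,0,0.028,0,-1],[0.022,0,0.028,0,-1],[0.022,0,0.028,0,-1],[0.021,0,0.028,0,-1],[0,0,0,0,-1]])

```text
clock: 30.8
tool_pos: [546.9, 346.8, 174.9]
tcp_rot: [0.028, 2.433, -0.018]
force: [-0.8, -0.6, -0.5]
grip_width: -0.001
finger_force: 0.0
```

```bash
python3 to.py "[539.6,308,176]"
```

```text
30.8 q [ 0.614  0.176 -0.482  0.312 -0.402  0.512] p [546.9 346.8 174.9] x [-0.759  0.016 -0.651] y [ 0.025  1.    -0.005] z [ 0.65  -0.021 -0.759]
rows 1 per row mm [  4.216 -38.94   -4.807] total [  4.216 -38.94   -4.807]
```

Request:
jog_arm(motion=[[0.001,-0.01,-0.001,0,-1],[0.001,-0.01,-0.001,0,-1],[0.001,-0.01,-0.001,0,-1],[0.001,-0.009,-0.001,0,-1],[0,-0.009,-0.003,0,-1],[0,-0.009,-0.003,0,-1],[0,-0.009,-0.003,0,-1]])

```text
clock: 31.68
tool_pos: [534.9, 281.9, 186.0]
tcp_rot: [0.029, 2.428, -0.014]
force: [-0.6, 0.9, 0.1]
grip_width: -0.004
finger_force: 0.5
```

Request:
jog_arm(motion=[[0.002,-0.009,-0.001,0,-1],[0.002,-0.009,-0.001,0,-1],[0.001,-0.01,-0.002,0,-1],[0.003,-0.009,0.0005,0,-1],[0.003,-0.009,0.0005,0,-1],[0.004,-0.01,0.001,0,-1]])

```text
clock: 32.42
tool_pos: [520.9, 226.2, 177.3]
tcp_rot: [0.029, 2.429, -0.014]
force: [0.6, 1.9, -0.3]
grip_width: -0.001
finger_force: 0.5
```

```bash
python3 to.py "[511.6,199.7,159.7]"
python3 - <<'E'
from plant import viewer
import cv2,numpy as np
a=viewer.snapshot('side')[0]; b=viewer.snapshot('scene')[0]
cv2.imwrite('pics/lid1.png',np.hstack([cv2.resize(a[70:250,200:400],(400,360)),cv2.resize(b[110:290,340:540],(400,360))]))
E
```

```text
32.425 q [ 0.405  0.007 -0.686  0.212 -0.277  0.332] p [520.9 226.2 177.3] x [-0.756  0.017 -0.654] y [ 0.025  1.    -0.002] z [ 0.654 -0.018 -0.756]
rows 1 per row mm [ 18.094 -26.708   7.758] total [ 18.094 -26.708   7.758]
```

View pics/lid1.png

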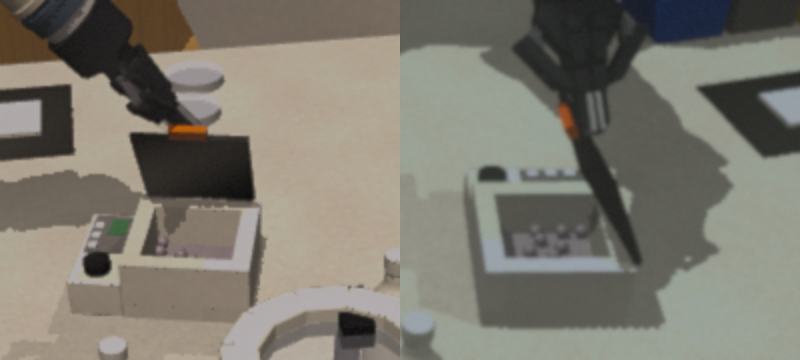

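The lid follows the fingers and now leans in over the well, with its tab at crop (190,131) and (567,120). I'll carry on along the arc.

Request:
jog_arm(motion=[[0.006,-0.009,0.002,0,-1],[0.006,-0.009,0.003,0,-1],[0.006,-0.009,0.003,0,-1],[0.006,-0.007,0.0045,0,-1],[0.006,-0.007,0.0045,0,-1],[0.0065,-0.007,0.005,0,-1],[0.007,-0.005,0.006,0,-1],[0.007,-0.005,0.0065,0,-1],[0.007,-0.004,0.0065,0,-1],[0,0,0,0,-1]])

```text
clock: 33.78
tool_pos: [502.1, 164.6, 107.8]
tcp_rot: [0.029, 2.431, -0.015]
force: [0.2, 0.5, -0.8]
grip_width: -0.001
finger_force: 0.0
```

```bash
python3 to.py "[501,158.6,80]"
```

```text
33.775 q [ 0.263  0.029 -0.903 -0.051 -0.189  0.22 ] p [502.1 164.6 107.8] x [-0.758  0.017 -0.652] y [ 0.025  1.    -0.003] z [ 0.652 -0.019 -0.758]
rows 1 per row mm [18.866 -5.935 20.459] total [18.866 -5.935 20.459]
```

Request:
jog_arm(motion=[[0.005,-0.002,0.005,0,-1],[0.005,-0.002,0.005,0,-1],[0.005,-0.001,0.005,0,-1],[0.003,-0.001,0.0035,0,-1],[0,0,0,0,-1]])

```text
clock: 34.4
tool_pos: [501.1, 159.1, 83.1]
tcp_rot: [0.029, 2.428, -0.014]
force: [-1.1, 0.4, 2.7]
grip_width: 0.002
finger_force: 1.4
```

Request:
jog_arm(motion=[[0.0007,0,0.0007,0,-1],[0.0007,0,0.0007,0,-1],[0,0,0,0,-1]])

```text
clock: 34.78
tool_pos: [501.4, 159.2, 82.7]
tcp_rot: [0.029, 2.425, -0.014]
force: [-13.6, -1.6, 19.1]
grip_width: 0.0
finger_force: 9.6
```

Request:
jog_arm(motion=[[0.0007,0,0.0007,0,-1],[0,0,0,0,-1]])

```text
clock: 35.02
tool_pos: [501.5, 159.2, 82.5]
tcp_rot: [0.029, 2.424, -0.014]
force: [-19.0, -2.9, 28.0]
grip_width: 0.001
finger_force: 14.1
```

Request:
jog_arm(motion=[[-0.002,0,-0.002,0,-1],[-0.01,0,-0.012,0,-1],[-0.02,0,-0.03,0,-1],[-0.02,0,-0.04,0,-1],[-0.02,0,-0.05,0,-1],[0,0,-0.05,0,-1],[0,0,0,0,-1]])

```text
clock: 35.9
tool_pos: [434.6, 161.6, 270.2]
tcp_rot: [0.029, 2.423, -0.011]
force: [-0.5, 0.6, -0.4]
grip_width: 0.002
finger_force: 0.0
```

Run:
```python
from plant import viewer
from h import *
np.set_printoptions(precision=3,suppress=True)
ims=[]
e=np.array([.25,.968])
for n in ('side','scene'):
    p,d=viewer.snapshot(n); ims.append(p); P=cloud(n,d); hh,ss,v=cv2.split(cv2.cvtColor(p,cv2.COLOR_BGR2HSV))
    L=P[(d>0)&(v<70)&(P[...,2]>60)&(P[...,2]<110)&(P[...,0]>460)&(P[...,0]<580)&(P[...,1]>145)&(P[...,1]<250)]
    s=(np.array([529,267])-L[:,:2])@e; print(n,len(L),'slope,z at hinge',np.polyfit(s,L[:,2],1),s.min(),s.max(),L[:,2].mean())
    m=(hh>100)&(hh<125)&(ss>100)&(P[...,0]>430)&(P[...,0]<580)&(P[...,1]<-180)&(P[...,1]>-280)&(d>0)&(P[...,2]>64)&(P[...,2]<85); print(np.percentile(P[m],[2,50,98],axis=0))
cv2.imwrite('pics/end.png',np.hstack([cv2.resize(i,(400,300)) for i in ims]))
```

```text
side 1327 slope,z at hinge [-0.002 79.704] 6.031684603566294 131.25534824284756 79.59704216777556
[[ 461.912 -251.953   64.253]
 [ 516.951 -231.186   71.667]
 [ 547.017 -198.507   82.981]]
scene 2045 slope,z at hinge [ 0.001 77.435] 6.13732286745811 129.45897360820152 77.4739823826072
[[ 485.555 -250.097   64.275]
 [ 545.373 -227.155   72.082]
 [ 549.575 -197.882   84.314]]
```

View pics/end.png

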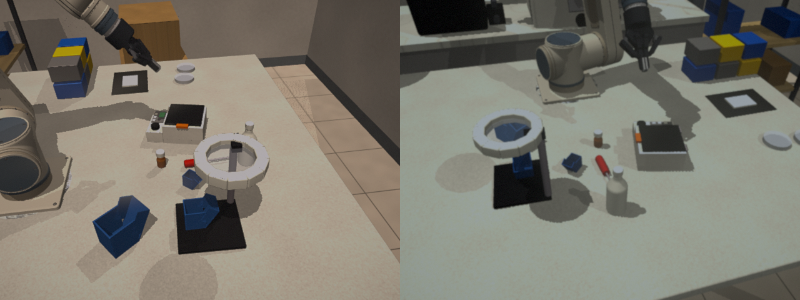

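The lid lies flat (slope about 0 in both views, with the tab at (182,127)). The cup stands upright on the foot at (203,212), and the bystanders haven't moved. Handing in.

```bash
python3 -c "
from plant import order
print(order.hand_in())"
```

```text
the job is handed in; nothing more can be done
None
```

I poured all eight balls into the mill's well, shut its lid flat, stood the empty cup upright on the lamp's foot, left the bystanders undisturbed, and handed the job in at about 36 s; no verdict came back.

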